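# Clamp the tube rack: tighten the bolt to its click and fold its lever

### The arm

A 6-joint arm with a two-finger parallel gripper is mounted at the origin on the work surface. World frame = base frame: x ahead of the robot, y to its left, z up, the work surface at z = 0. Lengths are in m, angles in rad, forces in N, time in s.
With the tool pointing down it reaches from about 0.425 to 0.95 m from the base axis. Payload 3.5 kg.
Tool frame: the origin (TCP) lies between the finger pads; the fingertips stand 17 mm ahead of it and the grasp point (between the pads) lies 2 mm behind it; z points along the fingers, y is the direction in which the jaws open and shut (so a half turn about z gives the same grasp; the last joint's range is limited). The gripper opens to 85 mm and grips with 20 to 120 N. Pads are 22 mm wide; open, the fingers measure 114 mm over their backs; the gripper's body (76 mm by 85 mm) begins 54 mm behind the grasp point. The pads swing forward as they close: fully open they stand 13 mm farther back than shut.
Start: joints at [1.124, 0.286, 1.577, -0, 1.279, -0.15], TCP at [0.197, 0.645, 0.21] pointing down, gripper open.
Joint ranges: [-2.77, 2.77], [-0.9, 2.22], [0.21, 2.48], [-1.53, 4.67], [0.24, 2.81], [-2.84, 2.84]. Speed limits (rad/s): [2.79, 2.79, 3.14, 3.14, 3.14, 3.14].

### API

Orientations are given as a unit quaternion [x, y, z, w].
In Python, from plant import ctrl gives the robot as it stands.
- The arm moves only by the tool carry_out, never from a script. Its argument "commands" is a list of rows, each an object with "delta_pos": the shift along the tool's x, y, z in m, a list of three; "delta_rot": the turn, a rotation vector about the tool's x, y, z in rad, a list of three; "claw": the opening in per cent of the stroke, from 0 (shut) to 100 (fully open). A call has 1 to 8 rows; each row is the pose to reach, as a shift and turn from the pose measured when the call began, along the tool's axes at that moment; what a row does not reach only later rows make up. A row lasts 1/12 s, in which the tool goes at most 41.7 mm and 7.16 degrees, less where a joint would pass 70% of its speed; a pose out of reach is approached as far as the arm can. A call with a gripper value outside its range is refused whole. The fingers move at their own pace and stop on an object; "force" is the grip in N (left out, the last holds). Time passes only in rows, so rows that repeat a pose let the fingers close. It gives the time, the measured TCP pose, the force and the opening at its end, in the units of the state.
- ctrl.get_state(): the state, without advancing time (a new reading comes with each control period).
- ctrl.read_camera(name): name is "side" or "top"; returns (picture, depth): 420x560x3 uint8, red, green, blue; 420x560 float32, m along the optical axis (not along the pixel's ray), 0 where there is no reading.
- ctrl.camera_info(name): a dict with "fx", "fy", "cx", "cy" (pixels), "rvec" (rotation vector, rad) and "tvec" (3), from world to camera coordinates, as OpenCV has them. Camera axes: x right, y down, z forward; pixel columns grow to the right and rows downward; lengths in m; the calibration is good to about 2 mm. A picture is of the moment at which its call begins. camera_info takes no time and is no camera call.
- ctrl.sign_off(): hands the job in, once; it reports no verdict.
The state is a dict: "time": time; "qpos": joint angles; "dq": joint speeds; "joint_efforts": joint torques, N m; "eef_pos": TCP position; "tcp_rot": TCP orientation; "contact_force": force on the tool from outside, world axes, zero at the start; "wrist_torque": the same for the moment, N m; "opening": opening from 0.0 (shut) to 1.0 (fully open).
Only numpy, scipy, OpenCV 4.12 (cv2) and the standard library are available. Lean on these libraries where they do the work, as an engineer would, in place of code of your own. Each camera call takes 0.05 s, during which the arm holds its last target.

### The job

The tube rack on the rocking mixer is not clamped down yet. Turn the clamp bolt beside the rack clockwise (seen from above) until it is snug and its torque clutch has clicked at least once, and only then fold the bolt's lever down flat and let go. Leave the flask, the beaker and the reagent block where they stand.

Things in the scene. Friction and masses are not known exactly. Their poses are not given: they have to be found in the camera images.
- bolt_screw (a joint): turn of the bolt's screw in rad, growing clockwise from above; 2.6 is snug, its hard end. It starts 1.0 to 2.3 rad short: two or three grasps. It turns with 0.06 N m, sinks the bolt 1.6 mm per rad and stays where left; turned anticlockwise it unscrews. Seen as a steel collar, 38 mm across, with a pointer tab, under the black head: when snug the collar stops
- bolt_clutch (a joint): slip in rad, growing clockwise, of the black head on the screw; 0 at the start. The clutch gives way at 0.2 N m: once the screw is snug the head turns on alone, with one click for every 0.35 rad (20 degrees) of slip; 0.35 or more means it has clicked. Slipping further is harmless (up to 7 rad); it never slips back
- bolt_lever (a joint): fold of the bolt's lever in rad: 0 upright (starts at 0 to 0.1), 1.57 folded flat on the head. Light friction hinge (0.05 N m): it stays where it is left. It folds one way only
- lever_pivot (a point): the lever's hinge point, on the bolt's upright axis, in the fork on the black head; turns and sinks with the head; 0.137 m above the desk when snug. z up; x level, the way the lever folds; y the hinge. Round black head: 48 mm across, 20 mm high, top 13 mm below this point. Fork: 20 mm along x, 21 mm along y, ends 8 mm above this point
- lever_grip (a point): middle of the lever, 45 mm from the hinge point; z runs to its free end, 70 mm from the hinge. Plain aluminium bar 12 mm thick (y), 24 mm wide (x). Upright it is the bolt's handle: grip its wide faces, towards +y and -y; nothing stands within 60 mm of it above the fork. Folded flat it lies along the pivot's +x, upper face 12 mm above the pivot
- mixer: fixed rocking mixer, white base, aluminium platform 230 x 300 mm, top 78 mm above the desk. Origin on the desk under its centre; x short side, y long side. The bolt stands at (0, 85 mm) on a steel clamp plate; a dark red rack of capped tubes, 190 x 85 mm, is centred at (0, -70 mm), caps ending 159 mm above the desk
- flask_mid (a point): bystander: stoppered glass flask, 64 mm across, 135 mm high, standing on the desk beyond the mixer's +y end; point 67 mm up its axis
- beaker_mid (a point): bystander: glass beaker, 72 mm across, 85 mm high, standing on the desk beyond the mixer's -y end; point 42 mm up its axis
- reagents_mid (a point): bystander: white block 85 x 120 x 40 mm holding six dropper bottles that end 82 mm above the desk, beyond the mixer's -y end; point on its centre line, 30 mm up

How it is judged:
By the outcome, as a careful person would: the job done as asked, in the order asked, and still so for the second after the job is handed in, with the robot touching nothing.
It also fails if it takes over 61 s, if anything falls off the work surface, if the arm or the gripper's body presses on something with over 40 N, if the wrist force passes 120 N, or if a joint passes its speed limit or range.

## Working session

There is one attempt and no reset: what is moved stays moved. The work goes in short steps, Python scripts to look and compute and a tool call to move; the robot and the scene stay as the last step left them, time stands still between calls to the robot, and variables do not carry over. Pictures are saved under pics/ and viewed, and the job is handed in when it is done.

Besides the shell and the picture viewer there is one more tool, called after "Emit:" as name([rows], argument=value, ...), one row to a line, values as JSON. carry_out: Moves the arm, as the interface text tells. Its arguments: {"type":"object","properties":{"commands":{"type":"array"},"force":{"type":"number"}},"required":["commands"]}

```bash
mkdir -p pics; ls; python3 - <<'E'
from plant import ctrl
import cv2,numpy as np
for n in("side","top"):
    p,d=ctrl.read_camera(n); cv2.imwrite(f"pics/{n}0.png",p[:,:,::-1]); np.save(f"{n}0.npy",d)
    print(ctrl.camera_info(n), d.min(),d.max())
print(ctrl.get_state())
E
```

```text
pics
{'fx': 418.58303984238114, 'fy': 418.58303984238114, 'cx': 271.39693426016225, 'cy': 205.56819033295972, 'rvec': array([ 2.25425311, -0.21817211,  0.094826  ]), 'tvec': array([-0.53222118,  0.1596893 ,  0.79038297])} 0.0 2.5342999
{'fx': 417.4838873078591, 'fy': 417.4838873078591, 'cx': 275.948085867808, 'cy': 212.4818493641396, 'rvec': array([ 2.13220627, -2.16173425,  0.17481833]), 'tvec': array([-0.03593284,  0.58119983,  0.96852718])} 0.0 1.9521481
{'time': 0.1, 'qpos': array([ 1.12402659e+00,  2.87083052e-01,  1.57803512e+00,  8.59929810e-06,
        1.27860113e+00, -1.50004856e-01]), 'dq': array([-0.00116655, -0.00118253, -0.00360185,  0.00019106,  0.00023775,
       -0.00087432]), 'joint_efforts': array([ 9.02604097e-04, -4.07295513e+01, -2.93699402e+01, -1.38528180e-04,
        3.37692145e-03,  2.25082698e-05]), 'eef_pos': array([0.19708242, 0.64491968, 0.20917911]), 'tcp_rot': array([ 1.47839685e-01,  9.89010767e-01, -1.01513043e-03, -3.16530148e-04]), 'contact_force': array([ 0.04800347, -0.21136552,  0.62317289]), 'wrist_torque': array([-0.03925395,  0.03089366, -0.03373579]), 'opening': 1.001937054464251}
```

View pics/side0.png

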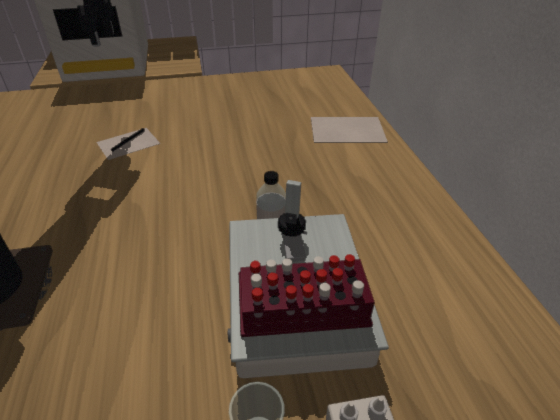

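View pics/top0.png

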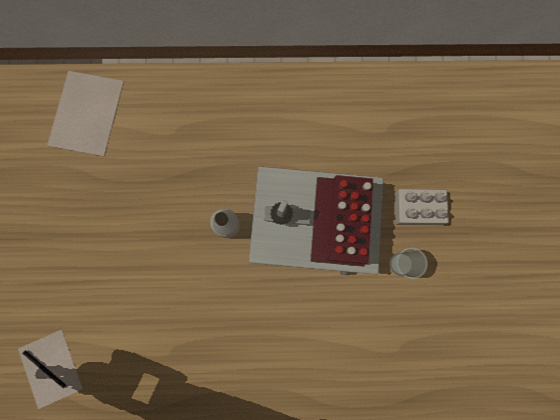

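The side view shows the black head at (292,224), with the lever rising to (293,183). The top view shows the head at (281,213), the flask at (225,222), and the rack centred at about (343,220). Next I'll zoom in and convert these to positions.

```bash
cat > h.py <<'E'
import cv2,numpy as np
from plant import ctrl
from scipy.spatial.transform import Rotation as R
def cam(n):
    c=ctrl.camera_info(n); K=np.array([[c['fx'],0,c['cx']],[0,c['fy'],c['cy']],[0,0,1]])
    return K,R.from_rotvec(c['rvec']).as_matrix(),np.array(c['tvec'])
def plane(n,u,v,z):
    K,M,t=cam(n); o=-M.T@t; d=M.T@np.linalg.inv(K)@[u,v,1]; return o+d*(z-o[2])/d[2]
def proj(n,P):
    K,M,t=cam(n); q=(np.atleast_2d(P)@M.T+t)@K.T; return q[:,:2]/q[:,2:]
def cloud(n,d):
    K,M,t=cam(n); v,u=np.mgrid[:420,:560]; p=np.stack([u,v,np.ones_like(u)],-1)@np.linalg.inv(K).T*d[...,None]
    return (p-t)@M
def crop(img,u0,v0,w,h,s,f):
    cv2.imwrite(f,cv2.resize(img[v0:v0+h,u0:u0+w,::-1],None,fx=s,fy=s,interpolation=cv2.INTER_CUBIC))
E
python3 - <<'E'
from h import *
s=cv2.imread('pics/side0.png')[:,:,::-1];t=cv2.imread('pics/top0.png')[:,:,::-1]
a=cv2.resize(s[170:290,235:335,::-1],None,fx=4,fy=4,interpolation=cv2.INTER_CUBIC)
b=cv2.resize(t[180:240,250:330,::-1],None,fx=5,fy=5,interpolation=cv2.INTER_CUBIC)
b=cv2.copyMakeBorder(b,0,480-b.shape[0],0,0,cv2.BORDER_CONSTANT)
cv2.imwrite('pics/z0.png',np.hstack([a,b]))
for n in('side','top'):
    d=np.load(n+'0.npy');C=cloud(n,d)
    print(n,-cam(n)[1].T@cam(n)[2])
    pts={'side':[(292,224),(293,185),(293,200),(270,240),(260,395)],'top':[(282,213),(282,206),(284,203),(275,214),(262,180),(260,250),(225,222)]}[n]
    for u,v in pts: print((u,v),d[v,u],C[v,u].round(3))
E
```

```text
side [ 0.43021569 -0.59872629  0.62442502]
(292, 224) 0.739187 [ 0.567 -0.067  0.127]
(293, 185) 0.69232553 [ 0.568 -0.06   0.209]
(293, 200) 0.71244895 [ 0.569 -0.061  0.177]
(270, 240) 0.7789736 [ 0.53  -0.049  0.078]
(260, 395) 0.5751052 [ 0.464 -0.324  0.057]
top [ 0.42717218 -0.03241065  1.04575465]
(282, 213) 0.8681317 [ 0.557 -0.055  0.188]
(282, 206) 0.8482676 [ 0.569 -0.055  0.209]
(284, 203) 0.84729445 [ 0.574 -0.059  0.211]
(275, 214) 0.92368 [ 0.564 -0.041  0.132]
(262, 180) 0.9917386 [ 0.654 -0.012  0.077]
(260, 250) 0.96692824 [ 0.488 -0.005  0.077]
(225, 222) 0.9185194 [0.547 0.069 0.134]
```

View pics/z0.png

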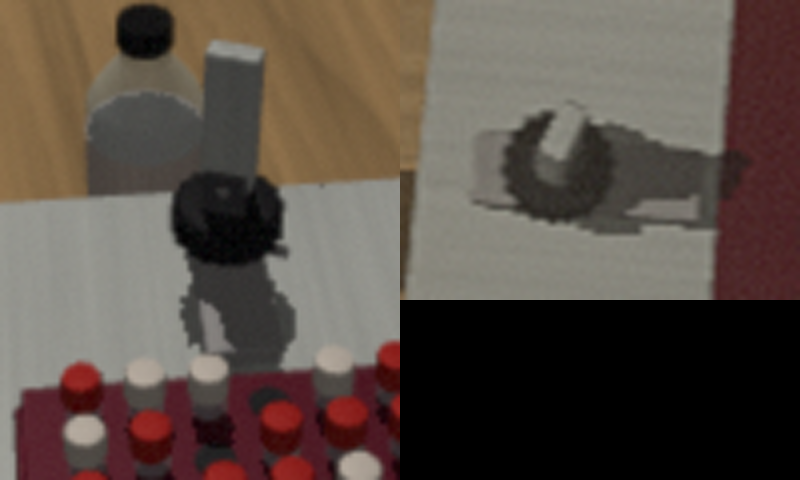

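```bash
python3 - <<'E'
from h import *
S=cloud('side',np.load('side0.npy'));T=cloud('top',np.load('top0.npy'))
near=lambda C:(np.hypot(C[...,0]-.566,C[...,1]+.06)<.05)
# lever
m=near(S)&(S[...,2]>.155)&(S[...,2]<.23); P=S[m]
v,u=np.nonzero(m);print('lever side n',len(P),u.min(),u.max(),v.min(),v.max(),P.mean(0),P[:,2].max())
f=P[(P[:,2]<P[:,2].max()-.006)]
c=f.mean(0);U,s,V=np.linalg.svd(f-c);print('face normal',V[2],s/np.sqrt(len(f)),'center',c)
m=near(T)&(T[...,2]>.195); P=T[m];print('lever top',len(P),P.mean(0),P.min(0),P.max(0))
top=P[P[:,2]>P[:,2].max()-.005]
r=cv2.minAreaRect((top[:,:2]*1000).astype(np.float32));print('toprect',r,len(top),np.median(top[:,2]))
# head top
img=cv2.imread('pics/top0.png');g=img.max(2)
m=near(T)&(T[...,2]>.115)&(T[...,2]<.15)&(g<90);P=T[m];print('head top',len(P),P.min(0),P.max(0),np.median(P[:,2]))
(c,rad)=cv2.minEnclosingCircle((P[:,:2]*1000).astype(np.float32));print(c,rad)
# platform
m=(abs(T[...,2]-.078)<.006)&(abs(T[...,0]-.56)<.2)&(T[...,1]<.05)&(T[...,1]>-.35)
P=T[m];r=cv2.minAreaRect((P[:,:2]*1000).astype(np.float32));print('platform',r)
cc=np.array(r[0])
b=cv2.boxPoints(r);print(b, cc)
E
```

```text
lever side n 425 285 300 180 210 [ 0.56831309 -0.05938901  0.18664506] 0.21166408808814818
face normal [-0.38426388 -0.92322055 -0.00225544] [0.01471703 0.0071966  0.00159007] center [ 0.56812443 -0.05997135  0.1810632 ]
lever top 77 [ 0.56818345 -0.05387442  0.20947068] [ 0.556693   -0.06279608  0.19582999] [ 0.58148218 -0.04431636  0.21359338]
toprect ((569.1651611328125, -54.315216064453125), (11.876181602478027, 23.13075065612793), 62.961360931396484) 59 0.21044847654995608
head top 284 [ 0.54288436 -0.07896923  0.11584367] [ 0.59228441 -0.02968751  0.14966255] 0.12743575490919948
(567.50927734375, -54.175933837890625) 25.275224685668945
platform ((557.4539794921875, -155.01220703125), (408.9093322753906, 230.6830291748047), 83.85787963867188)
[[ 420.89896  -345.95224 ]
 [ 650.25775  -370.6342  ]
 [ 694.00903    35.927826]
 [ 464.6502     60.60977 ]] [ 557.45397949 -155.01220703]
```

```bash
cat >> h.py <<'E'
def plan(pos,yaw_deg):
    """delta for tool-down pose with tool y at yaw_deg (mod 180, nearest)"""
    s=ctrl.get_state(); M=R.from_quat(s['tcp_rot']).as_matrix()
    dp=M.T@(np.array(pos)-s['eef_pos'])
    best=None
    for k in (0,180):
        a=np.radians(yaw_deg+k); y=np.array([np.cos(a),np.sin(a),0]); z=np.array([0,0,-1.]); x=np.cross(y,z)
        rv=R.from_matrix(M.T@np.stack([x,y,z],1)).as_rotvec()
        if best is None or np.linalg.norm(rv)<np.linalg.norm(best): best=rv
    print('dp',dp.round(4).tolist(),'rot',best.round(4).tolist()); stat()
def stat():
    s=ctrl.get_state(); M=R.from_quat(s['tcp_rot']).as_matrix()
    print('t',round(s['time'],2),'pos',s['eef_pos'].round(4),'yaw',np.degrees(np.arctan2(M[1,1],M[0,1])).round(1),'tilt z',M[:,2].round(3),'q',s['qpos'].round(3),'F',s['contact_force'].round(1),'T',s['wrist_torque'].round(2),'open',round(s['opening'],3))
E
python3 -c "
from h import *
plan([.5675,-.0545,.30],66)"
```

```text
dp [-0.5587, -0.5607, -0.0898] rot [-0.0021, -0.0002, 0.1221]
t 0.1 pos [0.1971 0.6449 0.2092] yaw 73.0 tilt z [-0.001 -0.002 -1.   ] q [ 1.124  0.287  1.578  0.     1.279 -0.15 ] F [ 0.  -0.2  0.6] T [-0.04  0.03 -0.03] open 1.002
```

Emit:
carry_out([
  {"delta_pos": [0, 0, -0.04], "delta_rot": [0, 0, 0], "claw": 100},
  {"delta_pos": [0, 0, -0.08], "delta_rot": [0, 0, 0], "claw": 100},
  {"delta_pos": [-0.56, -0.56, -0.09], "delta_rot": [0, 0, 0.122], "claw": 100},
  {"delta_pos": [-0.56, -0.56, -0.09], "delta_rot": [0, 0, 0.122], "claw": 100},
  {"delta_pos": [-0.56, -0.56, -0.09], "delta_rot": [0, 0, 0.122], "claw": 100},
  {"delta_pos": [-0.56, -0.56, -0.09], "delta_rot": [0, 0, 0.122], "claw": 100},
  {"delta_pos": [-0.56, -0.56, -0.09], "delta_rot": [0, 0, 0.122], "claw": 100},
  {"delta_pos": [-0.56, -0.56, -0.09], "delta_rot": [0, 0, 0.122], "claw": 100},
])

```text
time: 0.77
eef_pos: [0.3147, 0.4224, 0.2921]
tcp_rot: [0.208, 0.978, -0.001, -0.0]
contact_force: [1.9, -0.3, 0.5]
opening: 0.997
```

```bash
python3 -c "
from h import *
plan([.5675,-.0545,.30],66)"
```

```text
dp [-0.4247, -0.3332, -0.0071] rot [-0.0029, -0.0003, 0.0008]
t 0.77 pos [0.3147 0.4224 0.2921] yaw 66.0 tilt z [-0.001 -0.003 -1.   ] q [ 7.38e-01 -9.60e-02  1.84e+00 -1.00e-03  1.40e+00 -4.14e-01] F [ 1.9 -0.3  0.5] T [ 0.04 -0.04  0.01] open 0.997
```

Emit:
carry_out([
  {"delta_pos": [-0.425, -0.333, -0.01], "delta_rot": [0, 0, 0], "claw": 100},
  {"delta_pos": [-0.425, -0.333, -0.01], "delta_rot": [0, 0, 0], "claw": 100},
  {"delta_pos": [-0.425, -0.333, -0.01], "delta_rot": [0, 0, 0], "claw": 100},
  {"delta_pos": [-0.425, -0.333, -0.01], "delta_rot": [0, 0, 0], "claw": 100},
  {"delta_pos": [-0.425, -0.333, -0.01], "delta_rot": [0, 0, 0], "claw": 100},
  {"delta_pos": [-0.425, -0.333, -0.01], "delta_rot": [0, 0, 0], "claw": 100},
  {"delta_pos": [-0.425, -0.333, -0.01], "delta_rot": [0, 0, 0], "claw": 100},
  {"delta_pos": [-0.425, -0.333, -0.01], "delta_rot": [0, 0, 0], "claw": 100},
])

```text
time: 1.43
eef_pos: [0.4706, 0.1278, 0.2987]
tcp_rot: [0.208, 0.978, -0.001, -0.001]
contact_force: [1.4, 1.3, -0.1]
opening: 1.003
```

Emit:
carry_out([
  {"delta_pos": [-0.17, -0.133, 0], "delta_rot": [0, 0, 0], "claw": 100},
  {"delta_pos": [-0.17, -0.133, 0], "delta_rot": [0, 0, 0], "claw": 100},
  {"delta_pos": [-0.17, -0.133, 0], "delta_rot": [0, 0, 0], "claw": 100},
])

```text
time: 1.68
eef_pos: [0.529, 0.0172, 0.2986]
tcp_rot: [0.208, 0.978, -0.001, -0.001]
contact_force: [0.6, 0.7, 0.3]
opening: 1.003
```

```bash
python3 -c "
from h import *
plan([.5675,-.0545,.30],66)"
```

```text
dp [-0.0643, -0.0498, -0.0013] rot [-0.0028, -0.0009, 0.0003]
t 1.68 pos [0.529  0.0172 0.2986] yaw 66.0 tilt z [-0.002 -0.002 -1.   ] q [-0.158 -0.094  1.827 -0.003  1.411 -1.31 ] F [0.6 0.7 0.3] T [-0.01 -0.04  0.01] open 1.003
```

Emit:
carry_out([
  {"delta_pos": [-0.032, -0.025, 0], "delta_rot": [-0.003, 0, 0], "claw": 100},
  {"delta_pos": [-0.064, -0.05, 0], "delta_rot": [-0.003, 0, 0], "claw": 100},
  {"delta_pos": [-0.064, -0.05, 0], "delta_rot": [-0.003, 0, 0], "claw": 100},
  {"delta_pos": [-0.064, -0.05, 0], "delta_rot": [-0.003, 0, 0], "claw": 100},
])

```text
time: 2.02
eef_pos: [0.5672, -0.0565, 0.2973]
tcp_rot: [0.21, 0.978, 0.0, -0.002]
contact_force: [0.8, 1.0, 0.1]
opening: 1.0
```

```bash
python3 - <<'E'
from h import *
plan([.5675,-.0545,.178],66)
for n in('side','top'):
    p,d=ctrl.read_camera(n); cv2.imwrite(f"pics/{n}1.png",p[:,:,::-1])
    if n=='side': crop(p,200,60,180,220,2.7,'pics/z1.png')
E
```

```text
dp [0.0001, 0.002, 0.1193] rot [-0.0, -0.0036, -0.0034]
t 2.02 pos [ 0.5672 -0.0565  0.2973] yaw 65.8 tilt z [-0.003  0.001 -1.   ] q [-0.277  0.002  1.736  0.     1.407 -1.426] F [0.8 1.  0.1] T [0.02 0.04 0.02] open 1.0
```

View pics/z1.png

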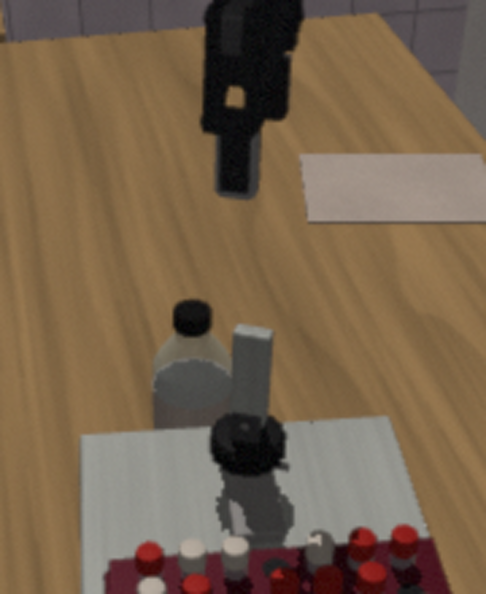

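The zoomed side view shows the open gripper (fingertips near (288,132) in full-frame pixels) above the lever (top at (294,182)). The lever hasn't moved, so I'll descend.

Emit:
carry_out([
  {"delta_pos": [0, 0.002, 0.03], "delta_rot": [0, -0.004, 0], "claw": 100},
  {"delta_pos": [0, 0.002, 0.06], "delta_rot": [0, -0.004, 0], "claw": 100},
  {"delta_pos": [0, 0.002, 0.09], "delta_rot": [0, -0.004, 0], "claw": 100},
  {"delta_pos": [0, 0.002, 0.11], "delta_rot": [0, -0.004, 0], "claw": 100},
  {"delta_pos": [0, 0.002, 0.119], "delta_rot": [0, -0.004, 0], "claw": 100},
  {"delta_pos": [0, 0.002, 0.119], "delta_rot": [0, -0.004, 0], "claw": 100},
])

```text
time: 2.62
eef_pos: [0.5652, -0.0503, 0.1764]
tcp_rot: [0.207, 0.978, 0.0, -0.002]
contact_force: [0.1, -0.1, -0.3]
opening: 1.0
```

```bash
python3 - <<'E'
from h import *
plan([.5675,-.0545,.178],66)
E
```

```text
dp [-0.0038, -0.0029, -0.0016] rot [-0.0003, -0.0036, 0.0021]
t 2.62 pos [ 0.5652 -0.0503  0.1764] yaw 66.1 tilt z [-0.003  0.001 -1.   ] q [-0.268  0.084  1.874  0.     1.187 -1.422] F [ 0.1 -0.1 -0.3] T [ 0.05  0.03 -0.07] open 1.0
```

Emit:
carry_out([
  {"delta_pos": [-0.004, -0.003, -0.002], "delta_rot": [0, 0, 0], "claw": 100},
  {"delta_pos": [-0.004, -0.003, -0.002], "delta_rot": [0, 0, 0], "claw": 100},
  {"delta_pos": [-0.004, -0.003, -0.002], "delta_rot": [0, 0, 0], "claw": 100},
])

```text
time: 2.87
eef_pos: [0.569, -0.0549, 0.1809]
tcp_rot: [0.207, 0.978, 0.0, 0.0]
contact_force: [0.4, -0.6, 0.5]
opening: 1.001
```

```bash
python3 - <<'E'
from h import *
plan([.5675,-.0545,.178],66)
E
```

```text
dp [0.0016, -0.0003, 0.0029] rot [0.0004, 0.0004, 0.0024]
t 2.87 pos [ 0.569  -0.0549  0.1809] yaw 66.1 tilt z [ 0.001  0.    -1.   ] q [-0.274  0.086  1.863  0.     1.192 -1.428] F [ 0.4 -0.6  0.5] T [-0.    0.03 -0.04] open 1.001
```

Emit:
carry_out([
  {"delta_pos": [0.001, 0, 0.003], "delta_rot": [0, 0, 0], "claw": 60},
  {"delta_pos": [0.001, 0, 0.003], "delta_rot": [0, 0, 0], "claw": 40},
  {"delta_pos": [0.001, 0, 0.003], "delta_rot": [0, 0, 0], "claw": 20},
  {"delta_pos": [0.001, 0, 0.003], "delta_rot": [0, 0, 0], "claw": 5},
  {"delta_pos": [0.001, 0, 0.003], "delta_rot": [0, 0, 0], "claw": 0},
  {"delta_pos": [0.001, 0, 0.003], "delta_rot": [0, 0, 0], "claw": 0},
  {"delta_pos": [0.001, 0, 0.003], "delta_rot": [0, 0, 0], "claw": 0},
  {"delta_pos": [0.001, 0, 0.003], "delta_rot": [0, 0, 0], "claw": 0},
], force=40)

```text
time: 3.53
eef_pos: [0.5683, -0.0544, 0.1781]
tcp_rot: [0.207, 0.978, 0.0, 0.0]
contact_force: [-0.4, 1.3, 0.8]
opening: 0.125
```

```bash
python3 - <<'E'
from h import *
plan([.5675,-.0545,.178],66)
E
```

```text
dp [0.0006, -0.0004, 0.0001] rot [0.0008, 0.0006, 0.0022]
t 3.53 pos [ 0.5683 -0.0544  0.1781] yaw 66.1 tilt z [ 0.001  0.001 -1.   ] q [-2.730e-01  8.700e-02  1.867e+00  1.000e-03  1.187e+00 -1.428e+00] F [-0.4  1.3  0.8] T [ 0.16  0.01 -0.05] open 0.125
```

Gripped (opening about 11 mm, forces near zero). Now I'll turn clockwise, which is + about tool z, and let the tool sink with the screw.

Emit:
carry_out([
  {"delta_pos": [0, 0, 0], "delta_rot": [0, 0, 0.1], "claw": 0},
  {"delta_pos": [0, 0, 0], "delta_rot": [0, 0, 0.2], "claw": 0},
  {"delta_pos": [0, 0, 0.0005], "delta_rot": [0, 0, 0.3], "claw": 0},
  {"delta_pos": [0, 0, 0.0005], "delta_rot": [0, 0, 0.4], "claw": 0},
  {"delta_pos": [0, 0, 0.001], "delta_rot": [0, 0, 0.5], "claw": 0},
  {"delta_pos": [0, 0, 0.001], "delta_rot": [0, 0, 0.6], "claw": 0},
  {"delta_pos": [0, 0, 0.001], "delta_rot": [0, 0, 0.7], "claw": 0},
  {"delta_pos": [0, 0, 0.001], "delta_rot": [0, 0, 0.7], "claw": 0},
])

```text
time: 4.2
eef_pos: [0.5686, -0.0538, 0.177]
tcp_rot: [0.531, 0.848, 0.001, 0.0]
contact_force: [1.3, 2.5, -0.2]
opening: 0.125
```

```bash
python3 - <<'E'
from h import *
plan([.5675,-.0545,.177],26)
E
```

```text
dp [-0.0001, -0.0013, -0.0] rot [0.0026, -0.0007, -0.0016]
t 4.2 pos [ 0.5686 -0.0538  0.177 ] yaw 25.9 tilt z [ 0.002  0.002 -1.   ] q [-0.273  0.088  1.868  0.002  1.184 -0.726] F [ 1.3  2.5 -0.2] T [ 0.32 -0.27 -0.03] open 0.125
```

Emit:
carry_out([
  {"delta_pos": [0, -0.001, 0], "delta_rot": [0, 0, 0.1], "claw": 0},
  {"delta_pos": [0, -0.001, 0], "delta_rot": [0, 0, 0.2], "claw": 0},
  {"delta_pos": [0, -0.001, 0.0005], "delta_rot": [0, 0, 0.3], "claw": 0},
  {"delta_pos": [0, -0.001, 0.0005], "delta_rot": [0, 0, 0.4], "claw": 0},
  {"delta_pos": [0, -0.001, 0.001], "delta_rot": [0, 0, 0.5], "claw": 0},
  {"delta_pos": [0, -0.001, 0.001], "delta_rot": [0, 0, 0.6], "claw": 0},
  {"delta_pos": [0, -0.001, 0.001], "delta_rot": [0, 0, 0.7], "claw": 0},
  {"delta_pos": [0, -0.001, 0.001], "delta_rot": [0, 0, 0.8], "claw": 0},
])

```text
time: 4.87
eef_pos: [0.5691, -0.0538, 0.1758]
tcp_rot: [0.819, 0.573, 0.003, 0.001]
contact_force: [4.2, 2.1, -3.1]
opening: 0.126
```

```bash
python3 - <<'E'
from h import *
plan([.5675,-.0545,.176],-20)
p,d=ctrl.read_camera('side'); crop(p,240,150,110,110,5,'pics/z2.png')
E
```

```text
dp [-0.0012, -0.0012, -0.0002] rot [0.0049, -0.0045, -0.0008]
t 4.87 pos [ 0.5691 -0.0538  0.1758] yaw -20.0 tilt z [ 0.006  0.003 -1.   ] q [-0.274  0.088  1.871  0.004  1.178  0.074] F [ 4.2  2.1 -3.1] T [ 0.36 -0.91  0.07] open 0.126
```

View pics/z2.png

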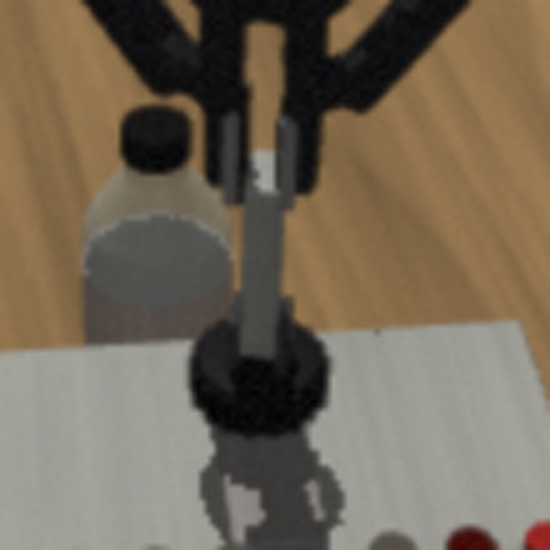

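The zoomed view shows the bar edge-on at about (292,195) in full-frame pixels, held between the pads. The bolt has turned with the tool, 1.5 rad so far.

Emit:
carry_out([
  {"delta_pos": [-0.001, -0.001, 0], "delta_rot": [0, 0, 0.1], "claw": 0},
  {"delta_pos": [-0.001, -0.001, 0], "delta_rot": [0, 0, 0.2], "claw": 0},
  {"delta_pos": [-0.001, -0.001, 0], "delta_rot": [0, 0, 0.3], "claw": 0},
  {"delta_pos": [-0.001, -0.001, 0.0005], "delta_rot": [0, 0, 0.4], "claw": 0},
  {"delta_pos": [-0.001, -0.001, 0.0005], "delta_rot": [0, 0, 0.5], "claw": 0},
  {"delta_pos": [-0.001, -0.001, 0.001], "delta_rot": [0, 0, 0.6], "claw": 0},
  {"delta_pos": [-0.001, -0.001, 0.001], "delta_rot": [0, 0, 0.7], "claw": 0},
  {"delta_pos": [-0.001, -0.001, 0.001], "delta_rot": [0, 0, 0.8], "claw": 0},
])

```text
time: 5.58
eef_pos: [0.569, -0.0546, 0.1745]
tcp_rot: [0.978, 0.207, 0.005, 0.0]
contact_force: [4.6, 0.1, -3.4]
opening: 0.127
```

```bash
python3 - <<'E'
from h import *
plan([.5675,-.0545,.1752],-66)
p,d=ctrl.read_camera('side'); crop(p,240,150,110,110,5,'pics/z3.png')
E
```

```text
dp [-0.0013, -0.0007, -0.0007] rot [0.0022, -0.0098, -0.0017]
t 5.58 pos [ 0.569  -0.0546  0.1745] yaw -66.1 tilt z [ 0.01   0.002 -1.   ] q [-0.275  0.087  1.874  0.005  1.172  0.876] F [ 4.6  0.1 -3.4] T [ 0.11 -1.    0.21] open 0.127
```

View pics/z3.png

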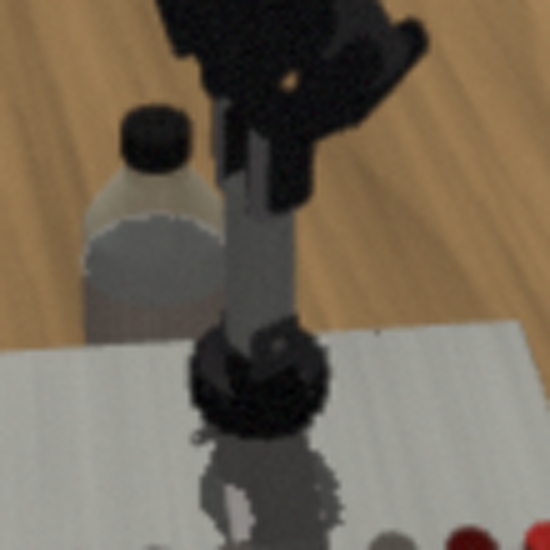

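The tab is at about (280,237) in full-frame pixels, and the torque has risen to 0.21 N m, which matches the clutch. I'll turn further and check that the tab stays put.

Emit:
carry_out([
  {"delta_pos": [-0.001, -0.0005, 0], "delta_rot": [0, 0, 0.1], "claw": 0},
  {"delta_pos": [-0.001, -0.0005, 0], "delta_rot": [0, 0, 0.2], "claw": 0},
  {"delta_pos": [-0.001, -0.0005, 0], "delta_rot": [0, 0, 0.3], "claw": 0},
  {"delta_pos": [-0.001, -0.0005, 0], "delta_rot": [0, 0, 0.4], "claw": 0},
  {"delta_pos": [-0.001, -0.0005, 0], "delta_rot": [0, 0, 0.5], "claw": 0},
])

```text
time: 6.05
eef_pos: [0.569, -0.0549, 0.1745]
tcp_rot: [0.999, -0.042, 0.007, -0.001]
contact_force: [5.0, 0.6, -3.0]
opening: 0.122
```

```bash
python3 - <<'E'
from h import *
plan([.5675,-.0545,.1745],-95)
p,d=ctrl.read_camera('side'); crop(p,240,150,110,110,5,'pics/z4.png')
E
```

```text
dp [-0.0016, -0.0003, -0.0] rot [-0.0021, -0.013, 0.0029]
t 6.05 pos [ 0.569  -0.0549  0.1745] yaw -94.8 tilt z [ 0.013  0.001 -1.   ] q [-0.276  0.085  1.876  0.005  1.168  1.378] F [ 5.   0.6 -3. ] T [ 0.06 -1.04  0.24] open 0.122
```

View pics/z4.png

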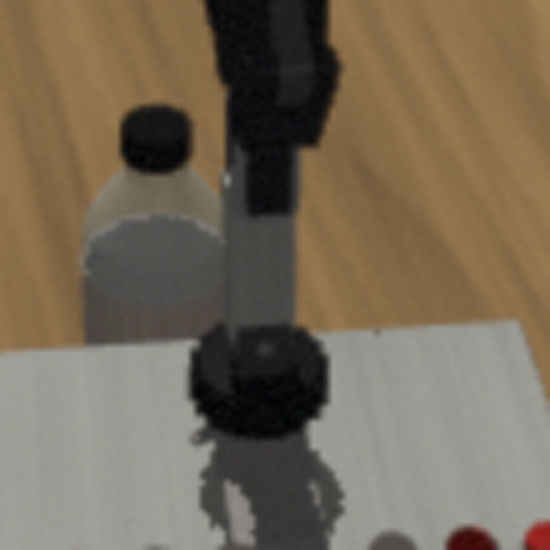

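The tab stays at (280,237) while the head and lever turned 0.5 rad more at 0.24 N m. So the screw is snug and the clutch is slipping. I'll turn a little more for margin, then release.

Emit:
carry_out([
  {"delta_pos": [-0.001, 0, 0], "delta_rot": [0, 0, 0.1], "claw": 0},
  {"delta_pos": [-0.001, 0, 0], "delta_rot": [0, 0, 0.2], "claw": 0},
  {"delta_pos": [-0.001, 0, 0], "delta_rot": [0, 0, 0.2], "claw": 0},
  {"delta_pos": [-0.001, 0, 0], "delta_rot": [0, 0, 0.2], "claw": 30},
  {"delta_pos": [-0.001, 0, 0], "delta_rot": [0, 0, 0.2], "claw": 60},
  {"delta_pos": [-0.001, 0, 0], "delta_rot": [0, 0, 0.2], "claw": 60},
  {"delta_pos": [-0.001, 0, 0], "delta_rot": [0, 0, 0.2], "claw": 60},
  {"delta_pos": [-0.001, 0, 0], "delta_rot": [0, 0, 0.2], "claw": 60},
])

```text
time: 6.77
eef_pos: [0.5676, -0.0549, 0.1746]
tcp_rot: [0.99, -0.143, 0.006, -0.001]
contact_force: [-0.2, 0.7, 0.4]
opening: 0.599
```

Emit:
carry_out([
  {"delta_pos": [0, 0, -0.03], "delta_rot": [0, 0, 0], "claw": 60},
  {"delta_pos": [0, 0, -0.06], "delta_rot": [0, 0, 0], "claw": 60},
  {"delta_pos": [0, 0, -0.09], "delta_rot": [0, 0, 0], "claw": 60},
  {"delta_pos": [0, 0, -0.09], "delta_rot": [0, 0, 0], "claw": 30},
  {"delta_pos": [0.08, 0, -0.09], "delta_rot": [0, 0, 0], "claw": 0},
  {"delta_pos": [0.08, 0, -0.09], "delta_rot": [0, 0, 0], "claw": 0},
  {"delta_pos": [0.08, 0, -0.09], "delta_rot": [0, 0, 0], "claw": 0},
])

```text
time: 7.35
eef_pos: [0.6466, -0.0795, 0.2618]
tcp_rot: [0.99, -0.143, 0.005, -0.001]
contact_force: [-0.4, 0.6, -2.0]
opening: 0.036
```

```bash
python3 - <<'E'
from h import *
stat()
M=R.from_quat(ctrl.get_state()['tcp_rot']).as_matrix();print('toolx',M[:,0])
im=[]
for n in('side','top'):
    p,d=ctrl.read_camera(n); cv2.imwrite(f'pics/{n}5.png',p[:,:,::-1]); np.save(n+'5.npy',d)
    u,v=(240,150) if n=='side' else (235,170)
    im.append(cv2.resize(p[v:v+100,u:u+80,::-1],None,fx=5,fy=5,interpolation=cv2.INTER_CUBIC))
cv2.imwrite('pics/z5.png',np.hstack(im))
S=cloud('side',np.load('side5.npy'));T=cloud('top',np.load('top5.npy'))
for C in(S,T):
    m=(np.hypot(C[...,0]-.5675,C[...,1]+.0545)<.03)&(C[...,2]>.155)&(C[...,2]<.218);P=C[m]
    if len(P)<5: continue
    print(len(P),P.mean(0),P.min(0),P.max(0))
    for a in np.arange(.155,.215,.01):
        q=P[(P[:,2]>=a)&(P[:,2]<a+.01)]
        if len(q)>3: print(round(a,3),len(q),q.min(0).round(4),q.max(0).round(4))
E
```

```text
t 7.35 pos [ 0.6466 -0.0795  0.2618] yaw -106.4 tilt z [ 0.01   0.001 -1.   ] q [-0.279  0.196  1.591  0.004  1.346  1.578] F [-0.4  0.6 -2. ] T [-0.03  0.03  0.01] open 0.036
toolx [ 0.95903026 -0.2831572   0.00910801]
399 [ 0.56569009 -0.05833611  0.18486083] [ 0.55384837 -0.06368084  0.15508381] [ 0.57899414 -0.04535563  0.20812132]
0.155 62 [ 0.5558 -0.0633  0.1551] [ 0.5781 -0.055   0.165 ]
0.165 63 [ 0.5546 -0.0632  0.1651] [ 0.578  -0.0539  0.1749]
0.175 73 [ 0.5541 -0.0637  0.1752] [ 0.5784 -0.0543  0.1849]
0.185 69 [ 0.5539 -0.0633  0.185 ] [ 0.579  -0.0529  0.1949]
0.195 63 [ 0.5538 -0.0636  0.1953] [ 0.5751 -0.0454  0.2049]
0.205 69 [ 0.554  -0.0636  0.2052] [ 0.5762 -0.0468  0.2081]
```

View pics/z5.png

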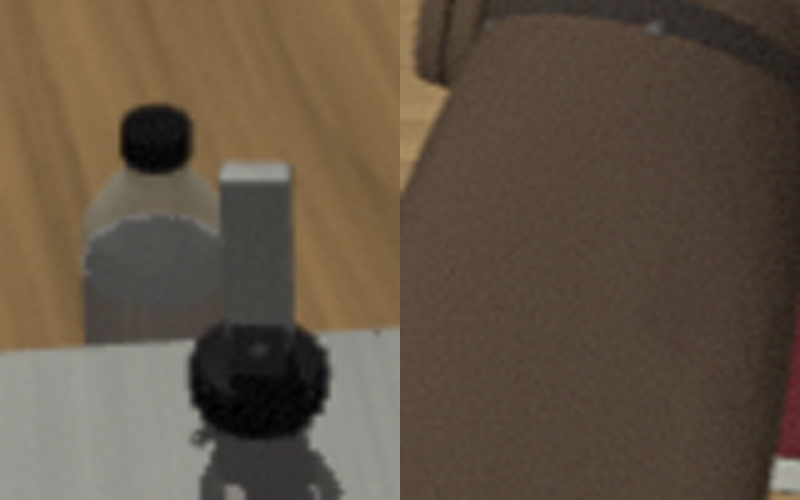

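The lever leans about 0.03 rad towards the robot (image left; top at (291,184), fork at (291,216)). At the start it leaned the other way, and the head has since turned about 3.2 rad, so it folds towards -x of the world. I'll go down beside it on the +x side.

```bash
cat >> h.py <<'E'
A=np.array([.5676,-.0547]); U=np.array([-.959,.283])
def dpos(d,z): return [*(A+U*d),z]
E
python3 - <<'E'
from h import *
plan(dpos(-.04,.26),-106.4);plan(dpos(-.04,.204),-106.4)
E
```

```text
dp [-0.0393, -0.0008, 0.003] rot [-0.0041, -0.0074, -0.0004]
t 7.45 pos [ 0.6434 -0.0779  0.2633] yaw -106.4 tilt z [ 0.008  0.002 -1.   ] q [-0.279  0.189  1.597  0.004  1.349  1.578] F [ 0.3 -0.3  0. ] T [ 0.05 -0.    0.03] open -0.001
dp [-0.0397, -0.0006, 0.059] rot [-0.0041, -0.0074, -0.0004]
t 7.45 pos [ 0.6434 -0.0779  0.2633] yaw -106.4 tilt z [ 0.008  0.002 -1.   ] q [-0.279  0.189  1.597  0.004  1.349  1.578] F [ 0.3 -0.3  0. ] T [ 0.05 -0.    0.03] open -0.001
```

Emit:
carry_out([
  {"delta_pos": [-0.02, -0.001, 0.02], "delta_rot": [-0.004, -0.007, 0], "claw": 0},
  {"delta_pos": [-0.03, -0.001, 0.04], "delta_rot": [-0.004, -0.007, 0], "claw": 0},
  {"delta_pos": [-0.036, -0.001, 0.055], "delta_rot": [-0.004, -0.007, 0], "claw": 0},
  {"delta_pos": [-0.036, -0.001, 0.059], "delta_rot": [-0.004, -0.007, 0], "claw": 0},
  {"delta_pos": [-0.036, -0.001, 0.059], "delta_rot": [-0.004, -0.007, 0], "claw": 0},
])

```text
time: 7.87
eef_pos: [0.6081, -0.0662, 0.2031]
tcp_rot: [0.99, -0.143, -0.001, -0.0]
contact_force: [0.4, 0.1, 0.8]
opening: 0.002
```

```bash
python3 - <<'E'
from h import *
for d,z in[(-.023,.204),(-.0026,.2047),(.0165,.1974),(.0313,.1833),(.038,.1695)]: plan(dpos(d,z),-106.4)
p,d=ctrl.read_camera('side'); crop(p,240,130,130,130,4,'pics/z6.png')
E
```

```text
dp [-0.0191, 0.0005, -0.0009] rot [-0.0, 0.0019, 0.0003]
t 7.87 pos [ 0.6081 -0.0662  0.2031] yaw -106.4 tilt z [-0.002  0.001 -1.   ] q [-0.274  0.156  1.744  0.     1.243  1.583] F [0.4 0.1 0.8] T [-0.02 -0.02  0.03] open 0.002
dp [-0.0395, 0.0005, -0.0016] rot [-0.0, 0.0019, 0.0003]
t 7.87 pos [ 0.6081 -0.0662  0.2031] yaw -106.4 tilt z [-0.002  0.001 -1.   ] q [-0.274  0.156  1.744  0.     1.243  1.583] F [0.4 0.1 0.8] T [-0.02 -0.02  0.03] open 0.002
dp [-0.0586, 0.0004, 0.0058] rot [-0.0, 0.0019, 0.0003]
t 7.87 pos [ 0.6081 -0.0662  0.2031] yaw -106.4 tilt z [-0.002  0.001 -1.   ] q [-0.274  0.156  1.744  0.     1.243  1.583] F [0.4 0.1 0.8] T [-0.02 -0.02  0.03] open 0.002
dp [-0.0734, 0.0004, 0.0199] rot [-0.0, 0.0019, 0.0003]
t 7.87 pos [ 0.6081 -0.0662  0.2031] yaw -106.4 tilt z [-0.002  0.001 -1.   ] q [-0.274  0.156  1.744  0.     1.243  1.583] F [0.4 0.1 0.8] T [-0.02 -0.02  0.03] open 0.002
dp [-0.0801, 0.0004, 0.0337] rot [-0.0, 0.0019, 0.0003]
t 7.87 pos [ 0.6081 -0.0662  0.2031] yaw -106.4 tilt z [-0.002  0.001 -1.   ] q [-0.274  0.156  1.744  0.     1.243  1.583] F [0.4 0.1 0.8] T [-0.02 -0.02  0.03] open 0.002
```

View pics/z6.png

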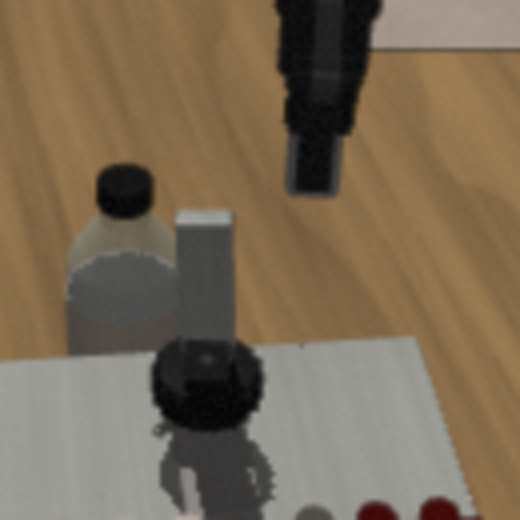

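```bash
python3 - <<'E'
from h import *
stat()
print(proj('side',[[.6081,-.0662,.186],[.6081,-.0662,.203],[.5676,-.0547,.207]]))
p,d=ctrl.read_camera('side');C=cloud('side',d); crop(p,240,130,130,130,4,'pics/z7.png')
m=(abs(C[...,0]-.61)<.03)&(abs(C[...,1]+.07)<.05)&(C[...,2]>.15);v,u=np.nonzero(m);print(u.min(),u.max(),v.min(),v.max(),C[m].min(0))
for v in range(160,200,4):print(v,C[v,318].round(3))
stat()
E
```

```text
t 7.92 pos [ 0.6093 -0.0666  0.2046] yaw -106.4 tilt z [ 0.001 -0.    -1.   ] q [-0.274  0.156  1.742  0.     1.243  1.583] F [0.2 0.4 0.1] T [-0.06 -0.    0.02] open -0.001
[[316.54864006 194.89282209]
 [317.19432024 186.86937895]
 [291.98605945 183.7500555 ]]
303 362 0 178 [ 0.58000094 -0.11999788  0.22445742]
160 [ 0.596 -0.095  0.277]
164 [ 0.602 -0.078  0.257]
168 [ 0.603 -0.079  0.25 ]
172 [ 0.605 -0.074  0.239]
176 [ 0.605 -0.077  0.233]
180 [ 0.704  0.218 -0.   ]
184 [ 0.699  0.202 -0.001]
188 [ 0.695  0.188 -0.002]
192 [0.689 0.168 0.002]
196 [ 0.687  0.157 -0.002]
t 7.97 pos [ 0.6101 -0.0668  0.2056] yaw -106.4 tilt z [ 0.003 -0.001 -1.   ] q [-0.274  0.156  1.74   0.     1.243  1.583] F [ 0.7 -0.1 -0.9] T [-0.01 -0.02  0.02] open 0.0
```

View pics/z7.png

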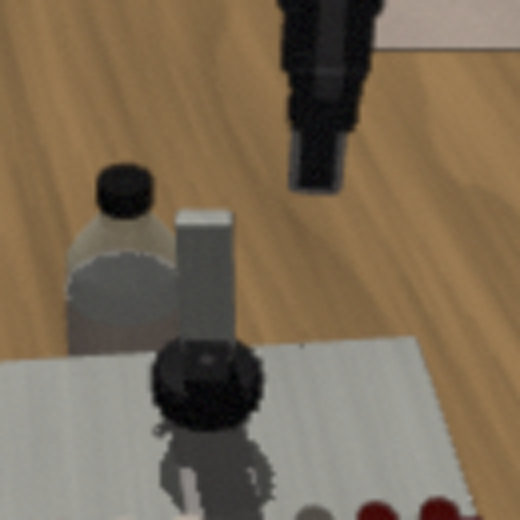

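```bash
python3 - <<'E'
from h import *
# hover open: near finger, jaw y offset ~ +-45mm along tool y (yaw 66): near finger at TCP - .045*(cos66,sin66)
c=np.array([.5672,-.0565]);n=c-.05*np.array([np.cos(1.15),np.sin(1.15)])
print('hover near finger tip rows', [(z,proj('side',[[*n,z]]).round(0).tolist()) for z in (.28,.30,.32)])
print('grip tip rows',[(z,proj('side',[[.568,-.07,z]]).round(1).tolist()) for z in(.158,.17,.18,.19,.2)])
print('now', [(z,proj('side',[[.608,-.076,z]]).round(1).tolist()) for z in(.187,.2,.21,.22,.23)])
p,d=ctrl.read_camera('top'); cv2.imwrite('pics/top7.png',p[:,:,::-1])
p,d=ctrl.read_camera('side');C=cloud('side',d);cv2.imwrite('pics/side7.png',p[:,:,::-1])
for v in range(170,182):print(v,C[v,314].round(3),C[v,318].round(3),C[v,322].round(3))
E
```

```text
hover near finger tip rows [(0.28, [[287.0, 164.0]]), (0.3, [[287.0, 153.0]]), (0.32, [[287.0, 141.0]])]
grip tip rows [(0.158, [[293.5, 211.9]]), (0.17, [[293.7, 206.5]]), (0.18, [[293.9, 202.0]]), (0.19, [[294.0, 197.3]]), (0.2, [[294.2, 192.6]])]
now [(0.187, [[318.1, 198.0]]), (0.2, [[318.6, 191.8]]), (0.21, [[319.0, 187.0]]), (0.22, [[319.5, 182.1]]), (0.23, [[319.9, 177.1]])]
170 [ 0.599 -0.071  0.241] [ 0.603 -0.078  0.246] [ 0.609 -0.08   0.246]
171 [ 0.599 -0.071  0.239] [ 0.603 -0.079  0.245] [ 0.609 -0.081  0.245]
172 [ 0.6   -0.069  0.236] [ 0.604 -0.075  0.24 ] [ 0.609 -0.081  0.243]
173 [ 0.6   -0.07   0.235] [ 0.603 -0.079  0.24 ] [ 0.609 -0.081  0.241]
174 [ 0.6   -0.069  0.232] [ 0.604 -0.077  0.238] [ 0.61  -0.079  0.238]
175 [ 0.6   -0.07   0.231] [ 0.604 -0.078  0.236] [ 0.61  -0.08   0.237]
176 [ 0.6   -0.071  0.23 ] [ 0.606 -0.071  0.229] [ 0.61  -0.079  0.234]
177 [ 0.6   -0.07   0.227] [ 0.606 -0.073  0.228] [ 0.612 -0.074  0.228]
178 [ 0.696  0.229 -0.001] [ 0.706  0.227 -0.001] [0.715 0.222 0.001]
179 [0.694 0.222 0.001] [ 0.705  0.222 -0.   ] [ 0.715  0.221 -0.001]
180 [ 0.694  0.22  -0.   ] [ 0.704  0.219 -0.001] [ 0.714  0.216 -0.   ]
181 [0.692 0.214 0.001] [ 0.703  0.214 -0.   ] [0.712 0.211 0.001]
```

View pics/side7.png

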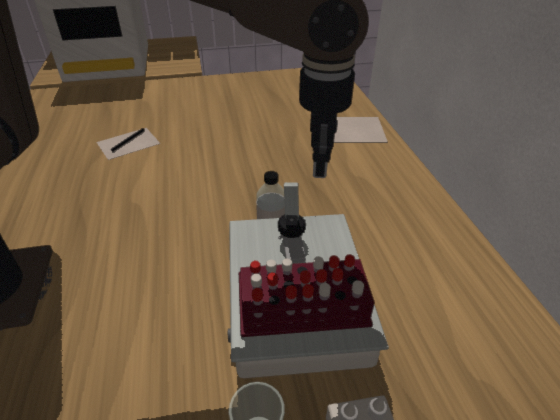

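View pics/side1.png

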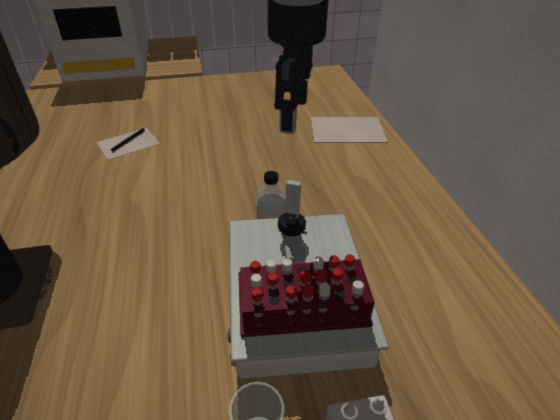

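The side view shows the closed fingertips ending at (319,177), which is z ≈ 0.226. That is about 38 mm higher than the stated tool geometry gives. The grip pictures agree: the pads overlapped only the top of the lever. I'll use the measured tip height (tip ≈ TCP + 0.021) and lower the tool.

Emit:
carry_out([
  {"delta_pos": [0, 0, 0.01], "delta_rot": [0, 0, 0], "claw": 0},
  {"delta_pos": [0, 0, 0.02], "delta_rot": [0, 0, 0], "claw": 0},
  {"delta_pos": [0, 0, 0.03], "delta_rot": [0, 0, 0], "claw": 0},
  {"delta_pos": [0, 0, 0.036], "delta_rot": [0, 0, 0], "claw": 0},
  {"delta_pos": [0, 0, 0.036], "delta_rot": [0, 0, 0], "claw": 0},
  {"delta_pos": [0, 0, 0.036], "delta_rot": [0, 0, 0], "claw": 0},
])

```text
time: 8.57
eef_pos: [0.6103, -0.0669, 0.1689]
tcp_rot: [0.99, -0.143, 0.001, 0.0]
contact_force: [-0.3, -0.4, 0.7]
opening: -0.003
```

```bash
python3 - <<'E'
from h import *
stat()
p,d=ctrl.read_camera('side');C=cloud('side',d);crop(p,240,130,130,130,4,'pics/z8.png')
for v in range(184,206,2):print(v,C[v,312].round(3),C[v,316].round(3),C[v,320].round(3))
for d,z in[(-.023,.166),(-.0026,.1667),(.0165,.1594),(.0313,.1453),(.038,.132)]: plan(dpos(d,z),-106.4)
E
```

```text
t 8.57 pos [ 0.6103 -0.0669  0.1689] yaw -106.4 tilt z [ 0.002 -0.    -1.   ] q [-0.274  0.189  1.771  0.     1.18   1.583] F [-0.3 -0.4  0.7] T [-0.08 -0.04  0.01] open -0.003
184 [ 0.597 -0.07   0.213] [ 0.602 -0.077  0.218] [ 0.608 -0.08   0.219]
186 [ 0.598 -0.069  0.208] [ 0.602 -0.077  0.214] [ 0.608 -0.08   0.215]
188 [ 0.598 -0.071  0.206] [ 0.602 -0.078  0.21 ] [ 0.609 -0.078  0.21 ]
190 [ 0.598 -0.07   0.2  ] [ 0.603 -0.078  0.206] [ 0.609 -0.079  0.206]
192 [ 0.599 -0.07   0.196] [ 0.603 -0.078  0.202] [ 0.609 -0.079  0.202]
194 [ 0.598 -0.071  0.193] [ 0.603 -0.077  0.197] [ 0.61  -0.079  0.197]
196 [ 0.672  0.158 -0.   ] [ 0.681  0.157 -0.001] [ 0.691  0.154 -0.   ]
198 [ 0.67   0.151 -0.   ] [ 0.679  0.149 -0.   ] [0.688 0.146 0.001]
200 [ 0.668  0.143 -0.   ] [ 0.677  0.142 -0.001] [0.686 0.139 0.   ]
202 [0.665 0.132 0.003] [ 0.675  0.135 -0.001] [0.684 0.131 0.001]
204 [0.664 0.128 0.   ] [0.673 0.127 0.   ] [0.681 0.121 0.004]
dp [-0.0219, 0.0004, 0.0037] rot [-0.0002, -0.0032, -0.0003]
t 8.62 pos [ 0.6108 -0.067   0.1697] yaw -106.4 tilt z [ 0.003 -0.001 -1.   ] q 
[... 347 characters left out ...]
 0.0004, 0.0101] rot [-0.0002, -0.0032, -0.0003]
t 8.62 pos [ 0.6108 -0.067   0.1697] yaw -106.4 tilt z [ 0.003 -0.001 -1.   ] q [-0.274  0.189  1.77   0.     1.18   1.583] F [ 0.   0.4 -0.6] T [-0.02  0.04 -0.  ] open -0.001
dp [-0.0763, 0.0004, 0.0242] rot [-0.0002, -0.0032, -0.0003]
t 8.62 pos [ 0.6108 -0.067   0.1697] yaw -106.4 tilt z [ 0.003 -0.001 -1.   ] q [-0.274  0.189  1.77   0.     1.18   1.583] F [ 0.   0.4 -0.6] T [-0.02  0.04 -0.  ] open -0.001
dp [-0.083, 0.0004, 0.0375] rot [-0.0002, -0.0032, -0.0003]
t 8.62 pos [ 0.6108 -0.067   0.1697] yaw -106.4 tilt z [ 0.003 -0.001 -1.   ] q [-0.274  0.189  1.77   0.     1.18   1.583] F [ 0.   0.4 -0.6] T [-0.02  0.04 -0.  ] open -0.001
```

View pics/z8.png

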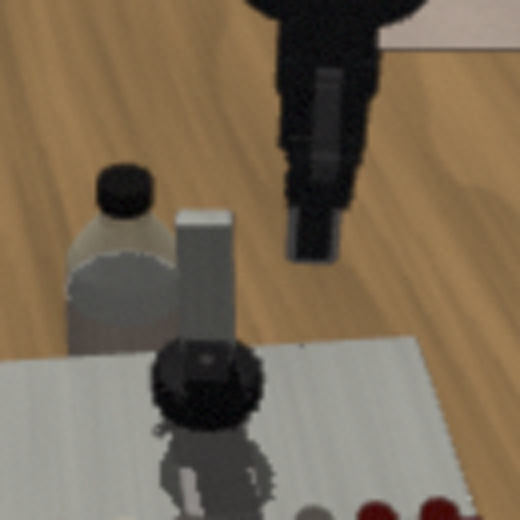

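The tip is now at (316,195), z ≈ 0.19, which confirms the +0.021 offset. It stands beside the lever's upper part, so I'll start pushing gently and watch the force.

Emit:
carry_out([
  {"delta_pos": [-0.012, 0, 0.002], "delta_rot": [0, -0.003, 0], "claw": 0},
  {"delta_pos": [-0.018, 0, 0.003], "delta_rot": [0, -0.003, 0], "claw": 0},
  {"delta_pos": [-0.022, 0, 0.003], "delta_rot": [0, -0.003, 0], "claw": 0},
  {"delta_pos": [-0.026, 0, 0.003], "delta_rot": [0, -0.003, 0], "claw": 0},
  {"delta_pos": [-0.03, 0, 0.003], "delta_rot": [0, -0.003, 0], "claw": 0},
  {"delta_pos": [-0.032, 0, 0.003], "delta_rot": [0, -0.003, 0], "claw": 0},
])

```text
time: 9.12
eef_pos: [0.5803, -0.0581, 0.1675]
tcp_rot: [0.99, -0.143, 0.001, 0.0]
contact_force: [1.1, -0.1, 1.1]
opening: -0.0
```

```bash
python3 - <<'E'
from h import *
stat()
p,d=ctrl.read_camera('side');crop(p,240,130,130,130,4,'pics/z9.png')
for d,z in[(-.0026,.1667),(.0075,.164),(.0165,.1594),(.0245,.153),(.0313,.1453),(.038,.132)]: plan(dpos(d,z),-106.4)
E
```

```text
t 9.12 pos [ 0.5803 -0.0581  0.1675] yaw -106.4 tilt z [ 0.002 -0.    -1.   ] q [-0.274  0.124  1.848  0.     1.168  1.584] F [ 1.1 -0.1  1.1] T [-0.02 -0.17 -0.05] open -0.0
dp [-0.0103, 0.0004, 0.0006] rot [-0.0002, -0.0016, -0.0002]
t 9.17 pos [ 0.5801 -0.058   0.1674] yaw -106.4 tilt z [ 0.002 -0.    -1.   ] q [-0.274  0.124  1.848  0.     1.168  1.584] F [0.7 0.  1.1] T [-0.06 -0.12 -0.02] open -0.0
dp [-0.0204, 0.0004, 0.0033] rot [-0.0002, -0.0016, -0.0002]
t 9.17 pos [ 0.5801 -0.058   0.1674] yaw -106.4 tilt z [ 0.002 -0.    -1.   ] q [-0.274  0.124  1.848  0.     1.168  1.584] F [0.7 0.  1.1] T [-0.06 -0.12 -0.02] open -0.0
dp [-0.0294, 0.0004, 0.0079] rot [-0.0002, -0.0016, -0.0002]
t 9.17 pos [ 0.5801 -0.058   0.1674] yaw -106.4 tilt z [ 0.002 -0.    -1.   ] q [-0.274  0.124  1.848  0.     1.168  1.584] F [0.7 0.  1.1] T [-0.06 -0.12 -0.02] open -0.0
dp [-0.0374, 0.0004, 0.0143] rot [-0.0002, -0.0016, -0.0002]
t 9.17 pos [ 0.5801 -0.058   0.1674] yaw -106.4 tilt z [ 0.002 -0.    -1.   ] q [-0.274  0.124  1.848  0.     1.168  1.584] F [0.7 0.  1.1] T [-0.06 -0.12 -0.02] open -0.0
dp [-0.0443, 0.0004, 0.022] rot [-0.0002, -0.0016, -0.0002]
t 9.17 pos [ 0.5801 -0.058   0.1674] yaw -106.4 tilt z [ 0.002 -0.    -1.   ] q [-0.274  0.124  1.848  0.     1.168  1.584] F [0.7 0.  1.1] T [-0.06 -0.12 -0.02] open -0.0
dp [-0.051, 0.0004, 0.0353] rot [-0.0002, -0.0016, -0.0002]
t 9.17 pos [ 0.5801 -0.058   0.1674] yaw -106.4 tilt z [ 0.002 -0.    -1.   ] q [-0.274  0.124  1.848  0.     1.168  1.584] F [0.7 0.  1.1] T [-0.06 -0.12 -0.02] open -0.0
```

View pics/z9.png

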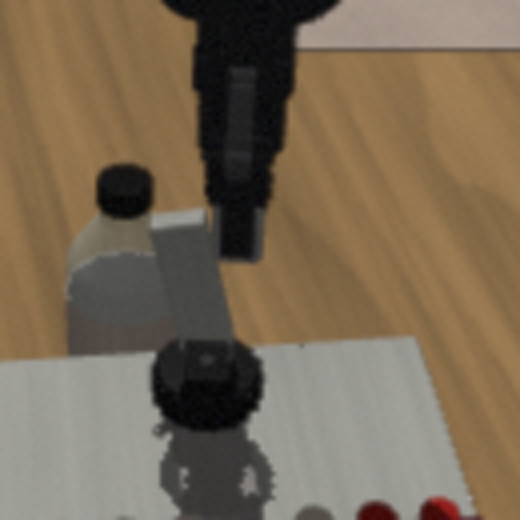

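The lever is folding to the left (top now at about (285,185), tip beside it), at about 1.5 N. I'll follow the arc.

Emit:
carry_out([
  {"delta_pos": [-0.01, 0, 0.001], "delta_rot": [0, -0.002, 0], "claw": 0},
  {"delta_pos": [-0.02, 0, 0.003], "delta_rot": [0, -0.002, 0], "claw": 0},
  {"delta_pos": [-0.029, 0, 0.008], "delta_rot": [0, -0.002, 0], "claw": 0},
  {"delta_pos": [-0.037, 0, 0.014], "delta_rot": [0, -0.002, 0], "claw": 0},
  {"delta_pos": [-0.044, 0, 0.022], "delta_rot": [0, -0.002, 0], "claw": 0},
  {"delta_pos": [-0.048, 0, 0.029], "delta_rot": [0, -0.002, 0], "claw": 0},
  {"delta_pos": [-0.048, 0, 0.029], "delta_rot": [0, -0.002, 0], "claw": 0},
])

```text
time: 9.75
eef_pos: [0.5318, -0.0437, 0.1357]
tcp_rot: [0.99, -0.143, -0.003, -0.0]
contact_force: [1.2, 0.1, -0.6]
opening: 0.001
```

```bash
python3 - <<'E'
from h import *
stat()
p,d=ctrl.read_camera('side');crop(p,220,130,130,130,4,'pics/z10.png')
for d,z in[(.038,.132),(.039,.127)]: plan(dpos(d,z),-106.4)
E
```

```text
t 9.75 pos [ 0.5318 -0.0437  0.1357] yaw -106.4 tilt z [-0.005  0.002 -1.   ] q [-0.272  0.054  1.985  0.     1.108  1.585] F [ 1.2  0.1 -0.6] T [-0.01 -0.   -0.01] open 0.001
dp [-0.0014, 0.0004, 0.0045] rot [-0.0002, 0.0038, -0.0002]
t 9.8 pos [ 0.5326 -0.044   0.1365] yaw -106.4 tilt z [-0.004  0.001 -1.   ] q [-0.272  0.054  1.984  0.     1.108  1.585] F [ 0.4 -0.3 -0.1] T [-0.   -0.01  0.  ] open 0.001
dp [-0.0024, 0.0004, 0.0095] rot [-0.0002, 0.0038, -0.0002]
t 9.8 pos [ 0.5326 -0.044   0.1365] yaw -106.4 tilt z [-0.004  0.001 -1.   ] q [-0.272  0.054  1.984  0.     1.108  1.585] F [ 0.4 -0.3 -0.1] T [-0.   -0.01  0.  ] open 0.001
```

View pics/z10.png

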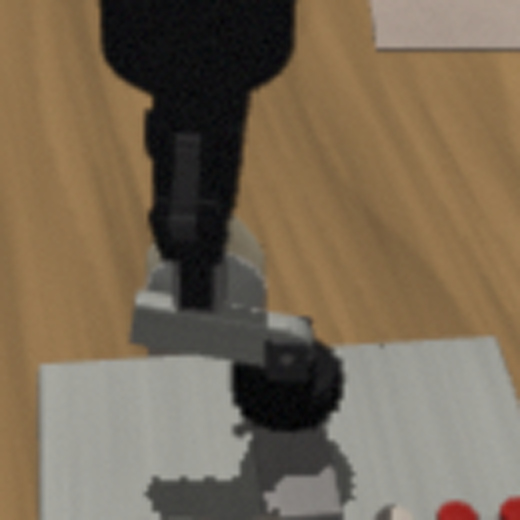

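The lever is nearly flat (tip at (254,210), pivot at (292,217)). I'll press it down with small steps.

Emit:
carry_out([
  {"delta_pos": [-0.001, 0, 0.004], "delta_rot": [0, 0.003, 0], "claw": 0},
  {"delta_pos": [-0.001, 0, 0.007], "delta_rot": [0, 0.003, 0], "claw": 0},
  {"delta_pos": [-0.001, 0, 0.009], "delta_rot": [0, 0.003, 0], "claw": 0},
  {"delta_pos": [-0.001, 0, 0.009], "delta_rot": [0, 0.003, 0], "claw": 0},
])

```text
time: 10.13
eef_pos: [0.5316, -0.0436, 0.1281]
tcp_rot: [0.99, -0.143, -0.001, -0.0]
contact_force: [-2.0, -0.0, 2.8]
opening: -0.001
```

```bash
python3 -c "
from h import *
stat()"
```

```text
t 10.13 pos [ 0.5316 -0.0436  0.1281] yaw -106.4 tilt z [-0.002  0.001 -1.   ] q [-0.272  0.061  1.993  0.     1.09   1.585] F [-2.  -0.   2.8] T [0.1  0.24 0.  ] open -0.001
```

Emit:
carry_out([
  {"delta_pos": [0, 0, 0.001], "delta_rot": [0, 0, 0], "claw": 0},
  {"delta_pos": [0, 0, 0.002], "delta_rot": [0, 0, 0], "claw": 0},
  {"delta_pos": [0, 0, 0.002], "delta_rot": [0, 0, 0], "claw": 0},
])

```text
time: 10.38
eef_pos: [0.5316, -0.0436, 0.1277]
tcp_rot: [0.99, -0.143, -0.002, -0.0]
contact_force: [-5.6, 0.3, 9.6]
opening: -0.003
```

```bash
python3 -c "
from h import *
stat()"
```

```text
t 10.38 pos [ 0.5316 -0.0436  0.1277] yaw -106.4 tilt z [-0.003  0.001 -1.   ] q [-0.272  0.062  1.993  0.     1.09   1.585] F [-5.6  0.3  9.6] T [ 0.21  0.85 -0.05] open -0.003
```

It has bottomed out: the force rises to about 10 N without motion, and the tip height of 0.1487 m matches the flat lever's 0.149 m. Now I'll retract and check.

Emit:
carry_out([
  {"delta_pos": [0, 0, -0.01], "delta_rot": [0, 0, 0], "claw": 0},
  {"delta_pos": [0, 0, -0.04], "delta_rot": [0, 0, 0], "claw": 0},
  {"delta_pos": [0, 0, -0.08], "delta_rot": [0, 0, 0], "claw": 0},
  {"delta_pos": [0, 0, -0.12], "delta_rot": [0, 0, 0], "claw": 0},
  {"delta_pos": [0, 0, -0.14], "delta_rot": [0, 0, 0], "claw": 0},
  {"delta_pos": [0, 0, -0.14], "delta_rot": [0, 0, 0], "claw": 0},
])

```text
time: 10.88
eef_pos: [0.5355, -0.0446, 0.2754]
tcp_rot: [0.99, -0.143, 0.005, 0.001]
contact_force: [-0.4, 0.5, -0.1]
opening: 0.0
```

Emit:
carry_out([
  {"delta_pos": [0, -0.04, 0], "delta_rot": [0, 0, 0], "claw": 0},
  {"delta_pos": [0, -0.08, 0], "delta_rot": [0, 0, 0], "claw": 0},
  {"delta_pos": [0, -0.12, 0], "delta_rot": [0, 0, 0], "claw": 0},
  {"delta_pos": [0, -0.16, 0], "delta_rot": [0, 0, 0], "claw": 0},
  {"delta_pos": [0, -0.2, 0], "delta_rot": [0, 0, 0], "claw": 0},
  {"delta_pos": [0, -0.24, 0], "delta_rot": [0, 0, 0], "claw": 0},
  {"delta_pos": [0, -0.26, 0], "delta_rot": [0, 0, 0], "claw": 0},
  {"delta_pos": [0, -0.26, 0], "delta_rot": [0, 0, 0], "claw": 0},
])

```text
time: 11.55
eef_pos: [0.6089, 0.2089, 0.2736]
tcp_rot: [0.99, -0.14, 0.004, 0.0]
contact_force: [-0.4, -0.4, -0.4]
opening: 0.002
```

```bash
python3 - <<'E'
from h import *
stat()
im=[]
for n in('side','top'):
    p,d=ctrl.read_camera(n);cv2.imwrite(f'pics/{n}11.png',p[:,:,::-1]);C=cloud(n,d)
    u,v=(240,160) if n=='side' else (240,170)
    im.append(cv2.resize(p[v:v+90,u:u+80,::-1],None,fx=5,fy=5,interpolation=cv2.INTER_CUBIC))
    for s in (.02,.03,.04,.05,.06,.066):
        u,v=proj(n,[dpos(s,.149)])[0].round().astype(int); print(n,s,(u,v),C[v,u].round(4),p[v,u])
cv2.imwrite('pics/z11.png',np.hstack(im))
E
```

```text
t 11.55 pos [0.6089 0.2089 0.2736] yaw -106.1 tilt z [ 0.009 -0.001 -1.   ] q [ 0.174  0.173  1.595 -0.003  1.365  2.027] F [-0.4 -0.4 -0.4] T [-0.07  0.03 -0.01] open 0.002
side 0.02 (np.int64(280), np.int64(210)) [ 0.5486 -0.0502  0.1491] [150 151 144]
side 0.03 (np.int64(274), np.int64(209)) [ 0.5388 -0.0454  0.1491] [68 68 66]
side 0.04 (np.int64(268), np.int64(209)) [ 0.5282 -0.0446  0.1501] [68 70 67]
side 0.05 (np.int64(263), np.int64(209)) [ 0.5199 -0.0409  0.1484] [68 68 67]
side 0.06 (np.int64(257), np.int64(208)) [ 0.5099 -0.0367  0.1489] [66 67 63]
side 0.066 (np.int64(254), np.int64(208)) [ 0.5047 -0.0353  0.1486] [68 68 65]
top 0.02 (np.int64(279), np.int64(220)) [ 0.5483 -0.0491  0.1473] [103 102  92]
top 0.03 (np.int64(278), np.int64(224)) [ 0.5391 -0.0468  0.1509] [98 95 86]
top 0.04 (np.int64(276), np.int64(229)) [ 0.5284 -0.0423  0.1505] [96 92 84]
top 0.05 (np.int64(275), np.int64(233)) [ 0.5197 -0.04    0.1512] [92 90 83]
top 0.06 (np.int64(274), np.int64(238)) [ 0.5091 -0.0377  0.1494] [95 93 85]
top 0.066 (np.int64(273), np.int64(240)) [ 0.5051 -0.0355  0.1462] [92 90 83]
```

View pics/z11.png

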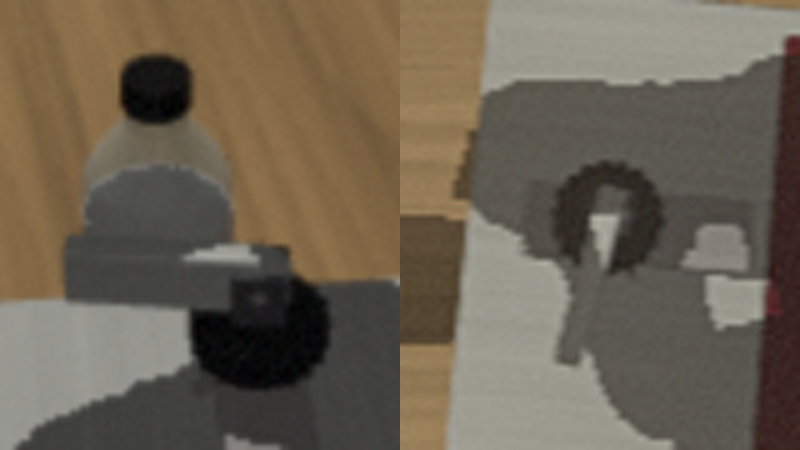

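View pics/top11.png

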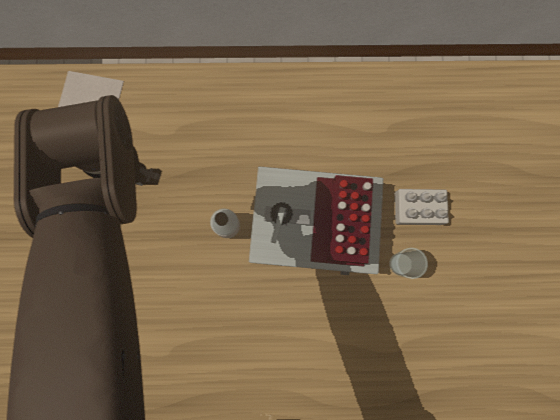

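The lever lies flat, with its upper face at 0.148–0.151 m along its whole length, and its direction hasn't changed. The flask (225,222), beaker (408,263) and reagent block (423,206) stand where they were. I'll hand in.

```bash
python3 -c "
from h import *
print(ctrl.sign_off()); stat()"
```

```text
the job is handed in; nothing more can be done
None
the job is handed in; nothing more can be done
```

The bolt is snug, its clutch has slipped past the first click, and the lever was folded flat only after that. The job was handed in at about 11.7 s; no verdict was reported.

- **Turning:** I turned the bolt clockwise by its lever about 3.0 rad in one grasp. The collar's tab stayed still while the head turned another 0.5 rad at about 0.24 N m. A further 0.2 rad followed, so the slip is about 0.7 rad or more, against 0.35 for one click. I judged this from the tab and the torque; no click was read directly.
- **Folding:** I let go, pushed the lever over with the closed fingers and pressed it down until it stopped, at about 10 N.
- **Last checks:** The lever's upper face measures 0.146–0.151 m along its length, against 0.149 expected when snug and flat. The flask, beaker and reagent block look unmoved, and the arm is clear of everything. The tab was in shadow in the last picture, so I could not check it again there.
- **Disagreement:** The cameras showed the fingertips about 38 mm higher than the stated tool geometry gives. The grip was therefore only near the top of the lever. I used the measured tip height for the folding.

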